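# Clamp a resin wall tile in its flattening jig

## Robot

A 6-joint arm with a two-finger parallel gripper is mounted at the origin on the work surface. World frame = base frame: x ahead of the robot, y to its left, z up, the work surface at z = 0. Lengths are in m, angles in rad, forces in N, time in s.
With the tool pointing down it reaches from about 0.35 to 0.85 m from the base axis. Payload 8.1 kg.
Tool frame: the origin (TCP) lies at the very end of the fingers, on their centre line; the grasp point (between the pads) lies 19 mm behind it; z points along the fingers, y is the line along which they close (so a half turn about z gives the same grasp; the last joint's range is limited). The gripper opens to 93 mm and grips with 3 to 60 N. Pads are 15 mm wide; open, the fingers measure 128 mm over their backs; the gripper's body (75 mm by 188 mm) begins 65 mm behind the grasp point.
Start: joints at [-1.285, 0.13, 1.488, -0, 1.523, -0.085], TCP at [0.217, -0.559, 0.219] pointing down, gripper open.
Joint ranges: [-2.96, 2.96], [-0.89, 2.26], [0.02, 2.5], [-1.34, 4.48], [0, 2.73], [-2.66, 2.66]. Speed limits (rad/s): [2.39, 2.39, 2.79, 3.14, 3.14, 3.14].

## Interface

Orientations are given as a rotation vector (axis times angle).
In Python, from plant import robot, imaging gives the robot as it stands.
- The arm moves only by the tool jog_arm, never from a script. Its argument "rows" is a list of rows, each a list of 2 entries, a list of its own where there are three numbers: the shift along the tool's x, y, z each as a share of 0.2 m, from -1 to 1, then the turn, a rotation vector about the tool's x, y, z each as a share of pi/2 rad, from -1 to 1. A call has 1 to 5 rows; each row is the pose to reach, as a shift and turn from the pose commanded when the call began, along the tool's axes at that moment; what a row does not reach only later rows make up. A row lasts 1/10 s, in which the tool goes at most 50 mm and 8.59 degrees, less where a joint would pass 70% of its speed; a pose out of reach is approached as far as the arm can. A call with a number of a shift or a turn outside -1 to 1 is refused whole. A call with a gripper value outside its range is refused whole. "hand" is the closure, from -1 (fully open) to 1 (shut), set as the call begins (left out, the last holds). The fingers move at their own pace and stop on an object; "squeeze" is the grip in N (left out, the last holds). Time passes only in rows, so rows that repeat a pose let the fingers close. It gives the time, the measured TCP pose, the force, the opening and the grip force at its end, in the units of the state.
- robot.read_state(): the state, without advancing time (a new reading comes with each control period).
- imaging.read_camera(name): name is "side" or "top" or "wrist"; returns a dict with "frame" (400x640x3 uint8, red, green, blue), "vertical_fov" (degrees; the focal length in pixels is half the picture's height over the tangent of half this angle, whatever the lens; pixels are square), "cx", "cy" (the principal point, pixels), "R" (3x3) and "t" (3): a world point X has camera coordinates R X + t. Camera axes: x right, y down, z forward; pixel columns grow to the right and rows downward; lengths in m; the calibration is good to about 2 mm. The wrist camera is an equidistant fisheye: a pixel r from the principal point sees the ray r / f radians off the axis. A picture is of the moment at which its call begins. There is no depth.
- robot.close_job(): hands the job in; it is judged then, once.
The state is a dict: "t": time; "q": joint angles; "dq": joint speeds; "joint_torque": joint torques, N m; "tool_pos": TCP position; "orientation": TCP orientation; "force": force on the tool from outside, world axes, zero at the start; "wrist_torque": the same for the moment, N m; "opening": finger opening in m; "gripper_force": force on a finger pad.
Only numpy, scipy, OpenCV 4.12 (cv2) and the standard library are available. Lean on these libraries where they do the work, as an engineer would, in place of code of your own. Each camera call takes 0.05 s, during which the arm holds its last target. There are 200 camera calls.

## Task

Lay the loose resin wall tile flat in the clamping jig, relief side up as it lies now and with its tab in the gap of the jig's stops. Then turn the three captive clamp knobs clockwise to their end stops so that their tongues lock the tile in: first the knob at the end opposite the gap, then the two knobs at the sides, in either order. Leave the other objects on the shelf where they are.

Things in the scene. Friction and masses are not known exactly. Their poses are not given: they have to be found in the camera images.
- tile: loose cast-resin wall tile, beige, 62 (x) by 140 (y) by 20 mm, with a round relief 5 mm high and 44 mm across in the middle of its top and a tab 30 wide, 12 thick, sticking out 26 mm at the middle of its +y end; 0.2 kg. Origin: centre of the underside of the 62 by 140 slab, z up out of the relief side. Starts flat on the shelf at any heading
- tile_tab (a point): point on the tile's tab, in the plane of its underside, 82 mm from the tile's origin along the tile's +y
- jig: fixed clamping jig: plywood plate 170 (x) by 250 (y, -130 to +120) by 12 mm with steel stop blocks framing a bed, and three captive clamp knobs on pillars, at jig (x, y) mm: end knob (-15, -104), near side knob (-60, 50), far side knob (60, -50). Origin: underside of the plate below the middle of the bed
- jig_seat (a point): middle of the 70 by 148 mm bed, on the plate's top, 12 mm above the shelf; axes as the jig's; the tile's origin goes here, tile axes along the jig's. Stops are 10 mm high: on each long side two, 24 mm long, centred 52 mm either side of the middle (the middle is open to fingers), one at the -y end, two at the +y end with a 40 mm gap for the tab
- jig_gap (a point): middle of the gap for the tab, on the plate's top, 82 mm from jig_seat along the jig's +y; the tile_tab point goes here
- knob_end (a joint): angle (rad) of the end (away from the gap) clamp knob: 0 to 1.5, grows as it turns clockwise seen from above; it starts between 0 and 0.35 (tongue out of the way) and 1.5 is its end stop, where the tongue points along the jig's +y and reaches over the tile; stiff enough to stay where it is left
- knob_end_grip (a point): point on the upright axis of the end (away from the gap) knob, 62 mm above the shelf, where to grip its black wing (58 long, 14 thick, from 48 to 74 mm above the shelf); turns with the knob. x axis: along the wing and towards the tip of the flat steel tongue below it (16 wide, reaching 46 mm from the axis, 34 to 40 mm above the shelf, 2 mm clear of the seated tile)
- knob_near (a joint): angle (rad) of the near side (-x side of the jig) clamp knob: 0 to 1.5, grows as it turns clockwise seen from above; it starts between 0 and 0.35 (tongue out of the way) and 1.5 is its end stop, where the tongue points along the jig's +x and reaches over the tile; stiff enough to stay where it is left
- knob_near_grip (a point): point on the upright axis of the near side (-x side of the jig) knob, 62 mm above the shelf, where to grip its black wing (58 long, 14 thick, from 48 to 74 mm above the shelf); turns with the knob. x axis: along the wing and towards the tip of the flat steel tongue below it (16 wide, reaching 46 mm from the axis, 34 to 40 mm above the shelf, 2 mm clear of the seated tile)
- knob_far (a joint): angle (rad) of the far side (+x side of the jig) clamp knob: 0 to 1.5, grows as it turns clockwise seen from above; it starts between 0 and 0.35 (tongue out of the way) and 1.5 is its end stop, where the tongue points along the jig's -x and reaches over the tile; stiff enough to stay where it is left
- knob_far_grip (a point): point on the upright axis of the far side (+x side of the jig) knob, 62 mm above the shelf, where to grip its black wing (58 long, 14 thick, from 48 to 74 mm above the shelf); turns with the knob. x axis: along the wing and towards the tip of the flat steel tongue below it (16 wide, reaching 46 mm from the axis, 34 to 40 mm above the shelf, 2 mm clear of the seated tile)
- knight: bystander: dark rosewood chess knight, 60 mm across, 110 mm tall; origin under its base
- hill: bystander: blue plastic model hill, 110 mm across, 50 mm tall; origin under its base
- paperweight: bystander: domed glass paperweight, 76 mm across, 46 mm tall; origin under its base
- square: bystander: aluminium angle square lying flat, blade 30 by 130 by 8 mm along y through the origin (underside of the blade's middle), stock 75 by 25 by 16 mm towards +x at its -y end
Not all that is in view belongs to the job. Of the things like the tile, leave any that is yellow; of the rest the smaller one is meant.

How it is judged:
On the way, in this order (a step that is already met when the one before it is completed fails the run):
1. the tile lies flat in the jig, tab in the gap, let go, while all three knobs are still open (under 0.7 rad) (horizontal distance between tile and jig_seat below 0.008 m and horizontal distance between tile_tab and jig_gap below 0.01 m and z of tile in the frame of jig_seat between -0.003 and 0.003 m and angle between tile's own z axis and vertical below 0.04 rad and contact force between the fingers and tile below 0.1 N and value of joint each of knob_end, knob_near, knob_far below 0.7 rad), for 0.2 s.
2. the end knob is at its stop (over 1.4 rad) while both side knobs are still open (under 0.7 rad) (horizontal distance between tile and jig_seat below 0.008 m and horizontal distance between tile_tab and jig_gap below 0.01 m and z of tile in the frame of jig_seat between -0.003 and 0.003 m and angle between tile's own z axis and vertical below 0.04 rad and value of joint knob_end above 1.4 rad and value of joint each of knob_near, knob_far below 0.7 rad), for 0.2 s.
At the end, for the whole second after the job is handed in: the tile lies at rest flat in the jig (within 3 mm in height and 0.04 rad of level), its origin within 8 mm of jig_seat and its tab point within 10 mm of jig_gap, and all three knobs are within 0.1 rad of their end stops (over 1.4 rad) (horizontal distance between tile and jig_seat below 0.008 m and horizontal distance between tile_tab and jig_gap below 0.01 m and z of tile in the frame of jig_seat between -0.003 and 0.003 m and angle between tile's own z axis and vertical below 0.04 rad and value of joint each of knob_end, knob_near, knob_far above 1.4 rad and linear speed of tile below 0.01 m/s); the robot touches nothing.
It fails at once if the knight is pushed more than 30 mm from its place or tipped over (distance of knight from where it was at the start of the episode above 0.03 m or angle between knight's own z axis and vertical above 0.5 rad).
It fails at once if the hill is pushed more than 30 mm from its place or tipped over (distance of hill from where it was at the start of the episode above 0.03 m or angle between hill's own z axis and vertical above 0.5 rad).
It fails at once if the paperweight is pushed more than 30 mm from its place or tipped over (distance of paperweight from where it was at the start of the episode above 0.03 m or angle between paperweight's own z axis and vertical above 0.5 rad).
It fails at once if the square is pushed more than 30 mm from its place or tipped over (distance of square from where it was at the start of the episode above 0.03 m or angle between square's own z axis and vertical above 0.5 rad).
It also fails if it takes over 72 s, if anything falls off the work surface, if the arm or the gripper's body presses on something with over 40 N, if the wrist force passes 120 N, or if a joint passes its speed limit or range.

## Working session

There is one attempt and no reset: what is moved stays moved. The work goes in short steps, Python scripts to look and compute and a tool call to move; the robot and the scene stay as the last step left them, time stands still between calls to the robot, and variables do not carry over. Pictures are saved under pics/ and viewed, at most 10 in all, crops included, and the job is handed in when it is done.

Besides the shell and the picture viewer there is one more tool, called after "Emit:" by a JSON object that holds its "name" and its "arguments". jog_arm: Moves the arm, as the interface text tells. Its arguments: {"type":"object","properties":{"rows":{"type":"array"},"hand":{"type":"number"},"squeeze":{"type":"number"}},"required":["rows"]}

```bash
mkdir -p pics; python3 - <<'E'
from plant import robot, imaging
import cv2,pickle
s=robot.read_state(); print(s)
for n in("top","side"):
    d=imaging.read_camera(n); pickle.dump(d,open(f"pics/{n}0.pkl","wb"))
    cv2.imwrite(f"pics/{n}0.png",d["frame"][...,::-1]); print(n,d["vertical_fov"],d["cx"],d["cy"],d["R"],d["t"])
E
```

```text
{'t': 0.0, 'q': array([-1.28538316e+00,  1.31148641e-01,  1.48931785e+00, -1.16958676e-05,
        1.52297967e+00, -8.53993550e-02]), 'dq': array([ 1.98043123e-05,  3.22219789e-04, -3.80006757e-04, -1.69390740e-03,
       -1.08950977e-04,  1.59929671e-03]), 'joint_torque': array([ 6.86650146e-04, -5.59847260e+01, -4.91764283e+01,  7.67987408e-02,
        3.58427502e-02, -1.72081386e-04]), 'tool_pos': array([ 0.21727631, -0.55865283,  0.21757374]), 'orientation': array([-3.08593860e+00, -5.78800665e-01,  3.08761568e-04]), 'force': array([ 0.24348212,  0.3740878 , -0.83991063]), 'wrist_torque': array([ 0.01671173, -0.01074744, -0.01477591]), 'gripper_force': 0.0, 'opening': 0.09306727245161847}
top 46.85033673718091 318.52712444015236 205.76126972859038 [[-0.02414584 -0.99970456  0.00278594]
 [-0.97762916  0.02303002 -0.20907138]
 [ 0.20894546 -0.00777182 -0.97789641]] [-0.03208021  0.54569902  1.57717075]
side 42.2395152688485 316.46655281440593 201.49110304906603 [[-0.91579553 -0.40158888 -0.00670177]
 [-0.24085487  0.56245265 -0.79097152]
 [ 0.3214148  -0.72275403 -0.61181626]] [0.50638012 0.22723032 1.77966635]
```

View pics/top0.png

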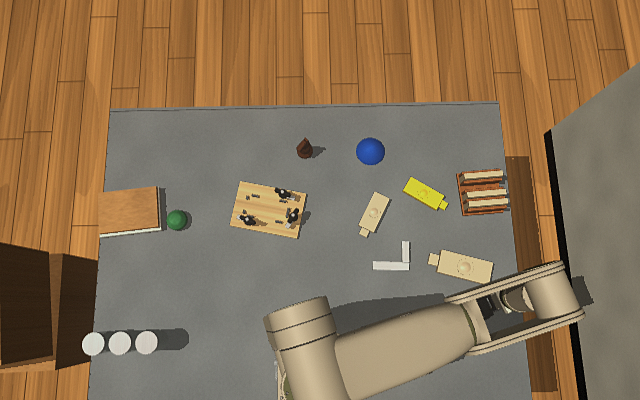

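View pics/side0.png

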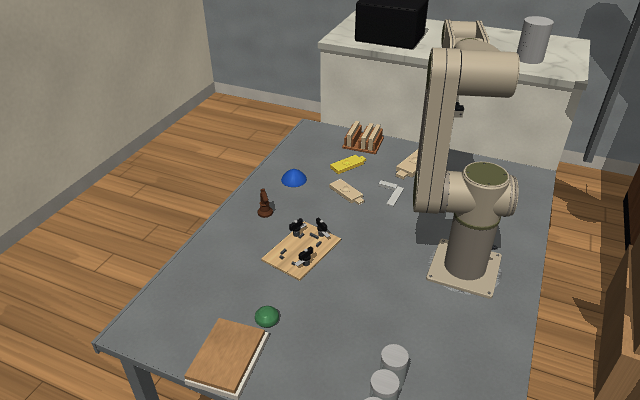

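Top view: the tile candidates are beige at (373,213), yellow at (426,193), and a larger beige one at (461,266). The smaller beige tile at (373,213) fits, since yellow is excluded and the other beige is bigger. The jig is around (268,210). I'll confirm the choice in one enlarged crop.

```bash
python3 - <<'E'
import cv2,pickle,numpy as np
t=pickle.load(open("pics/top0.pkl","rb"))["frame"][...,::-1]
s=pickle.load(open("pics/side0.pkl","rb"))["frame"][...,::-1]
r=lambda im:cv2.resize(im,None,fx=4,fy=4,interpolation=cv2.INTER_CUBIC)
A=np.vstack([r(t[175:250,222:322]),r(t[175:250,350:450])])
B=np.vstack([r(s[212:287,255:355]),r(s[145:220,310:410])])
cv2.imwrite("pics/c1.png",np.hstack([A,B]))
E
```

```text
(no output)
```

View pics/c1.png

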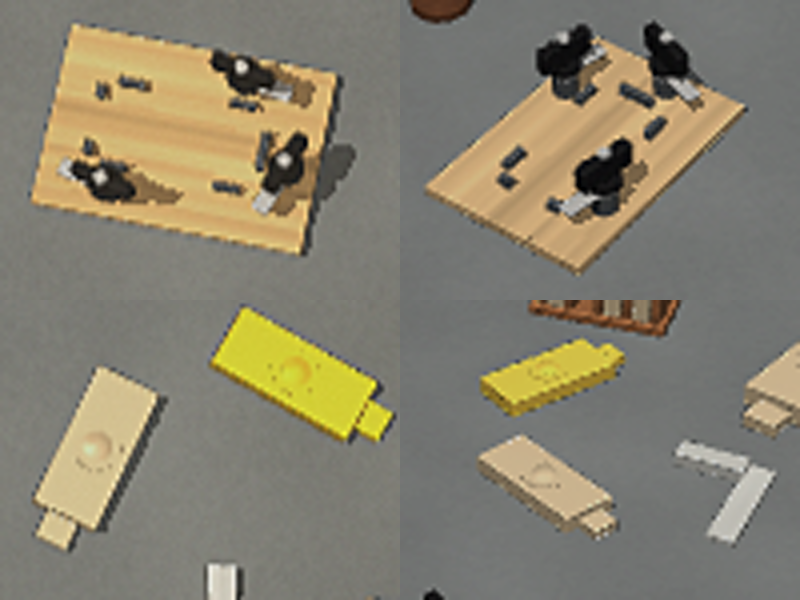

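The crop confirms the small beige tile, with its tab pointing down-left at top pixel (364,232). The jig's gap end is to the left, between stops at (248,198) and (244,212). The knobs are far (283,193), near (247,219) and end (293,215).

```bash
cat > h.py <<'E'
import numpy as np, pickle, cv2
from scipy.optimize import least_squares
from scipy.spatial.transform import Rotation as Rn
def proj(d,X):
    c=np.asarray(X)@d["R"].T+d["t"]; f=200/np.tan(np.radians(d["vertical_fov"])/2)
    if d.get("fish"):
        r=np.hypot(c[:,0],c[:,1]); th=np.arctan2(r,c[:,2]); k=f*th/np.maximum(r,1e-9)
        return np.c_[d["cx"]+k*c[:,0],d["cy"]+k*c[:,1]]
    return np.c_[d["cx"]+f*c[:,0]/c[:,2],d["cy"]+f*c[:,1]/c[:,2]]
def tri(obs):  # [(cam,uv)..] -> point, px rms
    f=lambda X:np.concatenate([proj(d,X[None])[0]-uv for d,uv in obs])
    s=least_squares(f,[.5,0,.03]); return s.x,np.sqrt(np.mean(s.fun**2))
def fit(loc,obs,g,z=None): # planar pose x,y,yaw(,z) ; obs [(cam, idx, uv)]
    loc=np.asarray(loc,float)
    def f(p):
        R=np.array([[np.cos(p[2]),-np.sin(p[2])],[np.sin(p[2]),np.cos(p[2])]])
        zz=p[3] if z is None else z
        X=np.c_[loc[:,:2]@R.T+p[:2],loc[:,2]+zz]
        return np.concatenate([(proj(d,X[i])-uv).ravel() for d,i,uv in obs])
    s=least_squares(f,g if z is None else g[:3]); return s.x,np.sqrt(np.mean(s.fun**2))
def delta(st,pos,R):  # tool-frame shift (share) & turn (share) from state pose to target
    R0=Rn.from_rotvec(st["orientation"]); return R0.inv().apply(np.asarray(pos)-st["tool_pos"])/.2,(R0.inv()*R).as_rotvec()/(np.pi/2)
E
python3 - <<'E'
from h import *
T=pickle.load(open("pics/top0.pkl","rb"));S=pickle.load(open("pics/side0.pkl","rb"))
a=np.array
jt=a([(73,25),(338,75),(302,251),(32,200)])/4+(222,175)
js=a([(427,187),(745,105),(580,269)])/4+(-100,0)+(255,212)
J=a([(85,120,12),(85,-130,12),(-85,-130,12),(-85,120,12)])/1000
for i,k in((0,0),(2,1),(3,2)): print("jig",i,tri([(T,jt[i]),(S,js[k])]))
print("jigfit",fit(J,[(T,[0,1,2,3],jt),(S,[0,2,3],js)],[.6,.2,0,0]),fit(J,[(T,[0,1,2,3],jt),(S,[0,2,3],js)],[.6,.2,0,0],z=0))
tt=(a([(36,500),(97,530),(160,399),(100,367)])-(0,300))/4+(350,175)
ts=(a([(568,524),(612,500),(520,434),(478,458)])-(400,300))/4+(310,145)
L=a([(31,70,20),(-31,70,20),(-31,-70,20),(31,-70,20)])/1000
for i in range(4): print("tile",tri([(T,tt[i]),(S,ts[i])]))
print("tilefit",fit(L,[(T,[0,1,2,3],tt),(S,[0,1,2,3],ts)],[.5,0,2.6,0]),fit(L,[(T,[0,1,2,3],tt),(S,[0,1,2,3],ts)],[.5,0,2.6],z=0))
kt=a([(243,72),(100,178),(285,158)])/4+(222,175)
ks=a([(578,33),(604,155),(656,33)])/4+(-100,0)+(255,212)
E
```

```text
jig 0 (array([0.65566873, 0.24164894, 0.00597181]), np.float64(0.07264280612963372))
jig 2 (array([0.43957558, 0.0330151 , 0.007043  ]), np.float64(0.016658124892039074))
jig 3 (array([0.49200254, 0.27686914, 0.00509422]), np.float64(0.057423352573187925))
jigfit (array([ 0.54875645,  0.1420814 , -0.21183824, -0.00619992]), np.float64(0.2996585687944095)) (array([ 0.54726287,  0.14334772, -0.21211676]), np.float64(0.6098726721631057))
tile (array([ 0.48103742, -0.19020416,  0.00793063]), np.float64(0.058132432217466515))
tile (array([ 0.45283034, -0.24382006,  0.00891526]), np.float64(0.1976456184113534))
tile (array([ 0.5737369 , -0.30580257,  0.01571816]), np.float64(0.777065244480325))
tile (array([ 0.60339638, -0.25358313,  0.0119162 ]), np.float64(0.2395303877275362))
tilefit (array([ 0.5279125 , -0.24851813,  1.0850299 , -0.00914819]), np.float64(0.4967909773617151)) (array([ 0.52582937, -0.24494479,  1.08408523]), np.float64(0.8578212412017252))
```

Emit:
{"name": "jog_arm", "arguments": {"rows": [[[0.98, -0.45, 0], [0, 0, -0.47]], [[0.98, -0.45, 0], [0, 0, -0.47]], [[0.98, -0.45, 0], [0, 0, -0.47]], [[0.98, -0.45, 0], [0, 0, -0.47]], [[0.98, -0.45, 0], [0, 0, -0.47]]]}}

```text
t: 0.6
tool_pos: [0.3701, -0.4007, 0.2182]
orientation: [-2.662, -1.666, -0.002]
force: [0.2, -0.4, -0.3]
opening: 0.0926
gripper_force: 0.0
```

```bash
python3 - <<'E'
from h import *
from plant import robot
s=robot.read_state();print(s["t"],s["tool_pos"],s["q"])
yw=1.085
R=Rn.from_matrix(np.array([[np.sin(yw),np.cos(yw),0],[-np.cos(yw),np.sin(yw),0],[0,0,-1]]))
print(delta(s,[.52,-.245,.21],R))
E
```

```text
0.6 [ 0.37008829 -0.40074024  0.21824202] [-9.20153142e-01 -1.58996959e-02  1.64083367e+00  1.45781963e-03
  1.51760991e+00 -4.67908882e-01]Traceback (most recent call last):
  File "<stdin>", line 5, in <module>
  File "scipy/spatial/transform/_rotation.pyx", line 1143, in scipy.spatial.transform._rotation.Rotation.from_matrix
ValueError: Non-positive determinant (left-handed or null coordinate frame) in rotation matrix 0: [[ 0.88430341  0.4669127   0.        ]
 [-0.4669127   0.88430341  0.        ]
 [ 0.          0.         -1.        ]].
```

```bash
cat >> h.py <<'E'
def down(yw): c,s=np.cos(yw),np.sin(yw); return Rn.from_matrix(np.array([[-s,c,0],[c,s,0],[0,0,-1.]]))
def go(pos,yw):
    from plant import robot
    s=robot.read_state(); np.set_printoptions(precision=4,suppress=True)
    print("t",s["t"],"pos",s["tool_pos"],"q",s["q"],"F",s["force"]); print(*delta(s,pos,down(yw)))
E
python3 -c "
from h import *
go([.52,-.245,.21],1.085)"
```

```text
t 0.6 pos [ 0.3701 -0.4007  0.2182] q [-0.9202 -0.0159  1.6408  0.0015  1.5176 -0.4679] F [ 0.1613 -0.4096 -0.3094]
[1.0279 0.3339 0.0429] [ 0.0007 -0.001  -0.9787]
```

Emit:
{"name": "jog_arm", "arguments": {"rows": [[[1.0, 0.33, 0.04], [0, 0, -0.47]], [[1.0, 0.33, 0.04], [0, 0, -0.47]], [[1.0, 0.33, 0.04], [0, 0, -0.47]], [[1.0, 0.33, 0.04], [0, 0, -0.47]], [[1.0, 0.33, 0.04], [0, 0, -0.47]]]}}

```text
t: 1.1
tool_pos: [0.5182, -0.2503, 0.2098]
orientation: [-1.88, -2.515, -0.002]
force: [-1.3, -0.3, 0.6]
opening: 0.0932
gripper_force: 0.0
```

Emit:
{"name": "jog_arm", "arguments": {"rows": [[[0, 0, 0], [0, 0, -0.1]], [[0, 0, 0], [0, 0, -0.2]], [[0, 0, 0], [0, 0, -0.3]], [[0, 0, 0], [0, 0, -0.4]], [[0, 0, 0], [0, 0, -0.47]]]}}

```text
t: 1.6
tool_pos: [0.5154, -0.2544, 0.21]
orientation: [-0.852, -3.023, -0.0]
force: [0.1, 0.5, 0.3]
opening: 0.093
gripper_force: 0.0
```

```bash
python3 - <<'E'
from h import *
from plant import imaging
go([.527,-.246,.15],1.085)
d=imaging.read_camera("wrist"); d["fish"]=1; pickle.dump(d,open("pics/w1.pkl","wb"))
cv2.imwrite("pics/w1.png",d["frame"][...,::-1]); print(d["vertical_fov"],d["cx"],d["cy"],d["R"],-d["R"].T@d["t"])
L=np.array([(31,70,20),(-31,70,20),(-31,-70,20),(31,-70,20),(0,0,25)])/1000
c,s=np.cos(1.085),np.sin(1.085)
print(proj(d,np.c_[L[:,:2]@np.array([[c,s],[-s,c]])+[.527,-.246],L[:,2]]))
E
```

```text
t 1.6 pos [ 0.5154 -0.2544  0.21  ] q [-0.5477  0.0676  1.5708 -0.      1.5042 -1.5688] F [0.1316 0.5361 0.2635]
[-0.0277  0.0661  0.3002] [ 0.     -0.0007 -0.0407]
65.70646984690485 323.2352881266567 196.42231742655568 [[ 0.5221  0.8529 -0.0004]
 [ 0.8164 -0.4997  0.2894]
 [ 0.2466 -0.1515 -0.9572]] [ 0.4455 -0.2123  0.376 ]
[[358.6108 119.1085]
 [304.4715 122.2791]
 [313.2556 235.5037]
 [362.4676 232.4658]
 [335.1851 180.8279]]
```

View pics/w1.png

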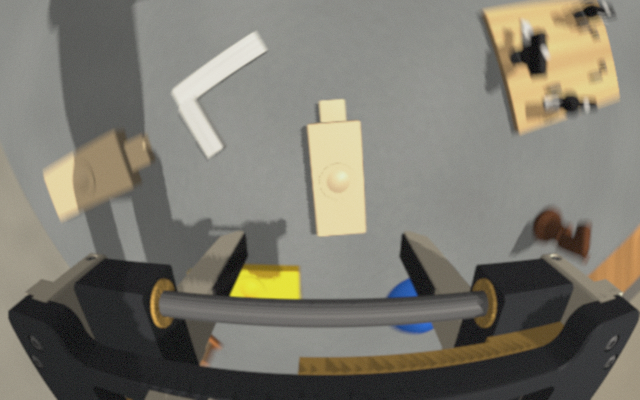

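Wrist view: the tile's top corners are near (308,125), (361,121), (365,234) and (316,236), with the tab at (332,110). That matches the prediction to a few pixels. The jig is at upper right. I'll refine with a silhouette fit in the wrist and top views.

```bash
cat >> h.py <<'E'
from scipy.optimize import minimize
def box(x0,x1,y0,y1,z0,z1): return np.array([(x,y,z) for x in(x0,x1) for y in(y0,y1) for z in(z0,z1)])/1000
TILE=[box(-31,31,-70,70,0,20),box(-15,15,70,96,0,12)]
JIG=[box(-85,85,-130,120,0,12)]
def place(P,p,z): 
    c,s=np.cos(p[2]),np.sin(p[2]); return np.c_[P[:,:2]@np.array([[c,s],[-s,c]])+p[:2],P[:,2]+z]
def sil(d,parts,p,z,K=4):
    m=np.zeros((400*K,640*K),np.uint8)
    for P in parts:
        if len(P)==8 and d.get("fish"): # subdivide edges
            P=np.array([a+(b-a)*u for i,a in enumerate(P) for b in P[i+1:] for u in np.linspace(0,1,6)])
        uv=((proj(d,place(P,p,z))+.5)*K-.5).astype(np.float32)
        cv2.fillConvexPoly(m,np.round(cv2.convexHull(uv)*16).astype(np.int32),1,shift=4)
    return cv2.resize(m.astype(np.float32),(640,400),interpolation=cv2.INTER_AREA)
def beige(d,seed,thr=(12,40)):
    hsv=cv2.cvtColor(d["frame"],cv2.COLOR_RGB2HSV)
    m=((hsv[...,0]>5)&(hsv[...,0]<28)&(hsv[...,1]>45)&(hsv[...,2]>90)).astype(np.uint8)
    n,l=cv2.connectedComponents(m); u,v=seed; m=(l==l[v,u]).astype(np.uint8)
    c,_=cv2.findContours(m,cv2.RETR_EXTERNAL,cv2.CHAIN_APPROX_NONE); return cv2.drawContours(np.zeros_like(m),c,-1,1,-1).astype(np.float32)
def silfit(views,parts,g,z=0,freez=False):
    f=lambda q:np.mean([np.abs(sil(d,parts,q[:3],q[3]/10 if freez else z)-m).sum()/m.sum() for d,m in views])
    g=list(g)+([z*10] if freez else [])
    st=np.array([g]+[np.add(g,e) for e in (np.diag([.006,.006,.06,.06])[:len(g),:len(g)])])
    r=minimize(f,g,method="Nelder-Mead",options=dict(initial_simplex=st,xatol=1e-4,fatol=1e-4)); return r.x,r.fun
E
python3 - <<'E'
from h import *
np.set_printoptions(precision=4,suppress=True)
T=pickle.load(open("pics/top0.pkl","rb"));S=pickle.load(open("pics/side0.pkl","rb"));W=pickle.load(open("pics/w1.pkl","rb"))
vs=[(T,beige(T,(378,205))),(W,beige(W,(320,210))),(S,beige(S,(340,186)))]
print([m.sum() for _,m in vs])
g=(.527,-.246,1.085)
print("T,S free z",silfit([vs[0],vs[2]],TILE,g,0,True))
print("T,W free z",silfit(vs[:2],TILE,g,0,True))
for i in range(3): print("TWS"[i],silfit([vs[i]],TILE,g))
vj=[(T,beige(T,(240,215))),(S,beige(S,(280,255)))]
print([m.sum() for _,m in vj])
j=(.549,.143,-.212); print("jig",silfit(vj,JIG,j,0,True),silfit(vj[:1],JIG,j))
E
```

```text
[np.float32(739.0), np.float32(6617.0), np.float32(454.0)]
T,S free z (array([ 0.5292, -0.2446,  1.0825,  0.006 ]), np.float64(0.07184679806232452))
T,W free z (array([ 0.529 , -0.2445,  1.094 ,  0.0062]), np.float64(0.038451191037893295))
T (array([ 0.5284, -0.2449,  1.0852]), np.float64(0.04177943244576454))
W (array([ 0.5295, -0.2442,  1.104 ]), np.float64(0.020137524232268333))
S (array([ 0.533 , -0.246 ,  1.0839]), np.float64(0.08314978331327438))
[np.float32(3063.0), np.float32(200906.0)]
jig (array([ 0.5498,  0.1455, -0.2225, -0.0685]), np.float64(0.5244849920272827)) (array([ 0.5483,  0.1452, -0.2175]), np.float64(0.062438786029815674))
```

```bash
python3 -c "
from h import *
go([.529,-.2445,.005],1.098)"
```

```text
t 1.65 pos [ 0.5154 -0.2545  0.21  ] q [-0.5478  0.0677  1.5708 -0.      1.5042 -1.5771] F [ 0.0106 -1.1215  0.1208]
[-0.0336  0.0777  1.0252] [-0.     -0.0007 -0.0437]
```

Emit:
{"name": "jog_arm", "arguments": {"rows": [[[-0.034, 0.078, 0.2], [0, 0, -0.044]], [[-0.034, 0.078, 0.45], [0, 0, -0.044]], [[-0.034, 0.078, 0.65], [0, 0, -0.044]], [[-0.034, 0.078, 0.8], [0, 0, -0.044]], [[-0.034, 0.078, 0.85], [0, 0, -0.044]]]}}

```text
t: 2.15
tool_pos: [0.5267, -0.2432, 0.036]
orientation: [-0.759, -3.041, -0.003]
force: [-1.0, -0.4, 0.8]
opening: 0.093
gripper_force: 0.0
```

Emit:
{"name": "jog_arm", "arguments": {"rows": [[[0, 0, 0.06], [0, 0, 0]], [[0, 0, 0.11], [0, 0, 0]], [[0, 0, 0.15], [0, 0, 0]], [[0, 0, 0.17], [0, 0, 0]], [[0, 0, 0.17], [0, 0, 0]]]}}

```text
t: 2.65
tool_pos: [0.5297, -0.2451, 0.0067]
orientation: [0.758, 3.049, -0.0]
force: [-0.1, -1.2, 0.9]
opening: 0.093
gripper_force: 0.0
```

```bash
python3 -c "
from h import *
go([.529,-.2445,.005],1.098)"
```

```text
t 2.65 pos [ 0.5297 -0.2451  0.0067] q [-0.5211  0.2879  1.7154  0.      1.1382 -1.6048] F [-0.1031 -1.2174  0.8558]
[0.0046 0.0008 0.0083] [ 0.      0.     -0.0091]
```

Emit:
{"name": "jog_arm", "arguments": {"rows": [[[0, 0, 0], [0, 0, 0]], [[0, 0, 0], [0, 0, 0]], [[0, 0, 0], [0, 0, 0]], [[0, 0, 0], [0, 0, 0]], [[0, 0, 0], [0, 0, 0]]], "hand": 1, "squeeze": 30}}

```text
t: 3.15
tool_pos: [0.53, -0.245, 0.007]
orientation: [0.757, 3.048, 0.0]
force: [-0.1, 0.2, 1.9]
opening: 0.0616
gripper_force: 30.0
```

Emit:
{"name": "jog_arm", "arguments": {"rows": [[[0, 0, -0.05], [0, 0, 0]], [[0, 0, -0.2], [0, 0, 0]], [[0, 0, -0.4], [0, 0, 0]], [[0, 0, -0.6], [0, 0, 0]], [[0, 0, -0.7], [0, 0, 0]]]}}

```text
t: 3.65
tool_pos: [0.5311, -0.2459, 0.1515]
orientation: [0.756, 3.044, -0.002]
force: [1.0, -0.8, -2.0]
opening: 0.0617
gripper_force: 30.0
```

```bash
python3 - <<'E'
from h import *
from plant import imaging
d=imaging.read_camera("wrist"); d["fish"]=1; pickle.dump(d,open("pics/w2.pkl","wb"))
cv2.imwrite("pics/w2.png",d["frame"][...,::-1])
go([.5,.02,.16],.3)
E
```

```text
t 3.7 pos [ 0.5323 -0.2465  0.1542] q [-0.521   0.1241  1.6137 -0.0001  1.3952 -1.605 ] F [2.2713 0.2981 1.0744]
[ 0.766   1.1023 -0.0361] [0.0019 0.0053 0.4991]
```

View pics/w2.png

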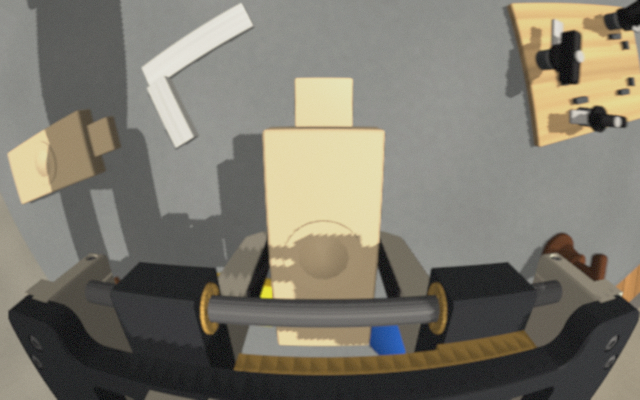

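The tile is held level: front top corners at (264,128) and (385,128), tab end at (294,78) and (352,78). I'll fit its offset in the tool frame and get the next move.

```bash
python3 - <<'E'
from h import *
d=pickle.load(open("pics/w2.pkl","rb"))
from plant import robot
s=robot.read_state(); R0=Rn.from_rotvec(s["orientation"])
L=np.array([(70,31,-13.3),(70,-31,-13.3),(96,15,-5.3),(96,-15,-5.3)])/1000
uv=np.array([(385,128),(264,128),(352,78),(294.5,78)])
def f(p,full=0):
    c,q=np.cos(p[2]),np.sin(p[2]); X=np.c_[L[:,:2]@np.array([[c,q],[-q,c]])+p[:2],L[:,2]]
    return (proj(d,R0.apply(X)+s["tool_pos"])-uv).ravel()
print(f([0,0,0]).reshape(-1,2)); r=least_squares(f,[0,0,0]); print(r.x,r.fun.reshape(-1,2))
E
```

```text
[[ 2.69391843  5.26353345]
 [-2.8202582   5.15067002]
 [ 2.31922497  2.61586938]
 [ 0.08730711  2.5409607 ]]
[ 0.00196067  0.00023626 -0.00630744] [[ 2.42058421  0.90073346]
 [-3.33277664  1.59880892]
 [ 1.60439527 -1.37667748]
 [-0.6551508  -1.05186551]]
```

Emit:
{"name": "jog_arm", "arguments": {"rows": [[[0.4, 0.9, 0], [0, 0, 0.09]], [[0.4, 0.9, 0], [0, 0, 0.18]], [[0.4, 0.9, 0], [0, 0, 0.27]], [[0.4, 0.9, 0], [0, 0, 0.36]], [[0.4, 0.9, 0], [0, 0, 0.45]]]}}

```text
t: 4.2
tool_pos: [0.5424, -0.0435, 0.1456]
orientation: [-1.761, -2.599, -0.001]
force: [0.6, -0.8, -2.5]
opening: 0.0613
gripper_force: 30.0
```

```bash
python3 - <<'E'
from h import *
from plant import imaging
go([.47,.08,.22],-.217)
E
```

```text
t 4.2 pos [ 0.5424 -0.0435  0.1456] q [-0.1756  0.0278  1.731   0.0019  1.3847 -0.5556] F [ 0.5949 -0.8363 -2.4741]
[ 0.7088 -0.1075 -0.37  ] [-0.001  -0.0015  0.3799]
```

```bash
python3 -c "
from h import *
go([.413,.134,.2],-.217)"
```

```text
t 4.2 pos [ 0.5424 -0.0435  0.1456] q [-0.1756  0.0278  1.731   0.0019  1.3847 -0.5556] F [ 0.5949 -0.8363 -2.4741]
[ 1.0649 -0.2721 -0.269 ] [-0.001  -0.0015  0.3799]
```

Emit:
{"name": "jog_arm", "arguments": {"rows": [[[0.1, -0.1, -0.2], [0, 0, 0.09]], [[0.3, -0.2, -0.27], [0, 0, 0.18]], [[0.6, -0.27, -0.27], [0, 0, 0.27]], [[0.8, -0.27, -0.27], [0, 0, 0.36]], [[1.0, -0.27, -0.27], [0, 0, 0.38]]]}}

```text
t: 4.7
tool_pos: [0.4171, 0.1179, 0.2001]
orientation: [-2.454, -1.962, 0.001]
force: [1.2, 1.1, -3.8]
opening: 0.0619
gripper_force: 30.0
```

Emit:
{"name": "jog_arm", "arguments": {"rows": [[[0.03, 0.03, 0], [0, 0, 0]], [[0.03, 0.03, 0], [0, 0, 0]]]}}

```text
t: 4.9
tool_pos: [0.4254, 0.1227, 0.2001]
orientation: [2.444, 1.974, -0.001]
force: [0.1, -0.7, -3.1]
opening: 0.0617
gripper_force: 30.0
```

```bash
python3 - <<'E'
from h import *
from plant import imaging
d=imaging.read_camera("wrist"); d["fish"]=1; pickle.dump(d,open("pics/w3.pkl","wb"))
cv2.imwrite("pics/w3.png",d["frame"][...,::-1])
go([.413,.134,.2],-.217)
print(proj(d,place(np.array([(85,120,12),(85,-130,12),(-85,-130,12),(-85,120,12),(-60,50,74),(60,-50,74),(-15,-104,74)])/1000,(.5483,.1452,-.2175),0)))
E
```

```text
t 4.95 pos [0.4255 0.1217 0.2001] q [ 0.163  -0.2998  1.9279 -0.0005  1.5144  0.3766] F [-0.1866 -0.0076 -2.7183]
[ 0.047  -0.0742  0.0004] [-0.0004  0.0005  0.0022]
[[487.1019  45.6801]
 [470.7734 235.6993]
 [347.5394 238.1735]
 [351.6866  30.3703]
 [383.6843  87.9235]
 [485.9283 191.5473]
 [417.2948 239.3674]]
```

View pics/w3.png

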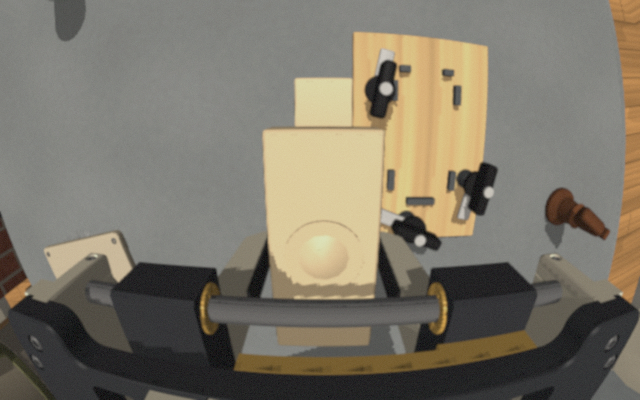

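Wrist view: the jig is seen sharply. Plate corners are (353,32), (487,46) and (473,236). Knob caps are near (385,89), far (489,191) and end (420,240). Stops are at (405,69), (448,73), (457,95), (451,181), (390,180) and (420,201). All three knobs are open.

```bash
python3 - <<'E'
from h import *
np.set_printoptions(precision=4,suppress=True)
d=pickle.load(open("pics/w3.pkl","rb"))
hsv=cv2.cvtColor(d["frame"],cv2.COLOR_RGB2HSV)
dark=((hsv[...,2]<110)&(hsv[...,1]<110)).astype(np.uint8)
n,l,st,c=cv2.connectedComponentsWithStats(dark)
for i in range(1,n):
    if 350<c[i,0]<500 and 30<c[i,1]<250 and st[i,4]>10: print(c[i],st[i])
# points: corners, stops(free half-offset), caps (free height)
uv=np.array([(487,46),(353,32),(473,236),(405,69),(448,73),(457,95.5),(451,181),(390,180),(420,201),(385,89),(489,191),(420,240)],float)
def pts(q):
    w,h,e=q
    return np.array([(85,120,12),(-85,120,12),(85,-130,12),(-e,78,22),(e,78,22),(35+w,52,22),(35+w,-52,22),(-35-w,-52,22),(0,-78,22),(-60,50,h),(60,-50,h),(-15,-104,h)])/1000
f=lambda p:(proj(d,place(pts(p[3:]),p[:3],0))-uv).ravel()
r=least_squares(f,[.5483,.1452,-.2175,4,76,26],x_scale=[.01,.01,.1,1,1,1],loss="soft_l1"); print(r.x); print(f(r.x).reshape(-1,2))
E
```

```text
[381.2294  89.6746] [ 365   60   32   59 1094]
[404.3636  68.8636] [399  66  11   7  66]
[447.3684  72.7719] [443  70  10   7  57]
[456.3109  95.2353] [453  86   8  19 119]
[477.5981 186.1238] [ 456  162   42   54 1244]
[390.0721 179.4865] [387 170   7  20 111]
[450.5847 180.2712] [447 171   8  20 118]
[419.5081 200.8757] [406 197  28   8 185]
[414.6701 232.939 ] [ 391  211   51   43 1082]
[ 0.5493  0.1444 -0.2095  3.4823 76.1282 26.1691]
[[ 0.246  -0.3829]
 [-1.1184 -0.6061]
 [-0.8253 -0.4404]
 [ 0.1855 -0.805 ]
 [ 0.2319 -0.9101]
 [ 0.3555 -0.5103]
 [ 0.7272  0.3132]
 [ 1.253   0.7835]
 [ 0.6372  0.8945]
 [-0.0846 -0.0624]
 [-0.9731  1.1759]
 [-0.4731  0.7215]]
```

```bash
python3 -c "
from h import *
go([.5489,.1424,.15],-.2095)"
```

```text
t 4.95 pos [0.4255 0.1217 0.2001] q [ 0.163  -0.2998  1.9279 -0.0005  1.5144  0.3766] F [-0.1866 -0.0076 -2.7183]
[0.2323 0.5811 0.2498] [-0.0004  0.0005 -0.0026]
```

Emit:
{"name": "jog_arm", "arguments": {"rows": [[[0.08, 0.2, 0], [0, 0, -0.003]], [[0.16, 0.4, 0.05], [0, 0, -0.003]], [[0.232, 0.58, 0.15], [0, 0, -0.003]], [[0.232, 0.58, 0.25], [0, 0, -0.003]], [[0.232, 0.58, 0.25], [0, 0, -0.003]]]}}

```text
t: 5.45
tool_pos: [0.5471, 0.1398, 0.1453]
orientation: [-2.442, -1.97, 0.013]
force: [-0.9, -0.7, -3.2]
opening: 0.0616
gripper_force: 30.0
```

Emit:
{"name": "jog_arm", "arguments": {"rows": [[[0, 0, 0], [0, 0, 0]], [[0, 0, 0.1], [0, 0, 0]], [[0, 0, 0.25], [0, 0, 0]], [[0, 0, 0.35], [0, 0, 0]], [[0, 0, 0.35], [0, 0, 0]]]}}

```text
t: 5.95
tool_pos: [0.5472, 0.1413, 0.0794]
orientation: [-2.442, -1.974, 0.004]
force: [-0.6, 0.3, -1.9]
opening: 0.0615
gripper_force: 30.0
```

```bash
python3 - <<'E'
from h import *
from plant import imaging
d=imaging.read_camera("wrist"); d["fish"]=1; pickle.dump(d,open("pics/w4.pkl","wb"))
cv2.imwrite("pics/w4.png",d["frame"][...,::-1])
go([.5489,.1424,.019],-.2095)
print(proj(d,place(np.array([(85,120,12),(-85,120,12),(-26,78,22),(26,78,22)])/1000,(.5493,.1444,-.2095),0)))
E
```

```text
t 6.0 pos [0.5484 0.1416 0.0813] q [ 0.1622  0.1488  1.726  -0.0001  1.2675  0.3735] F [-0.0147 -0.1277 -1.9759]
[0.0046 0.0017 0.3114] [-0.0003  0.0002 -0.0011]
[[436.7154  54.9632]
 [215.5094  54.6979]
 [290.098  104.2764]
 [362.9823 104.33  ]]
```

View pics/w4.png

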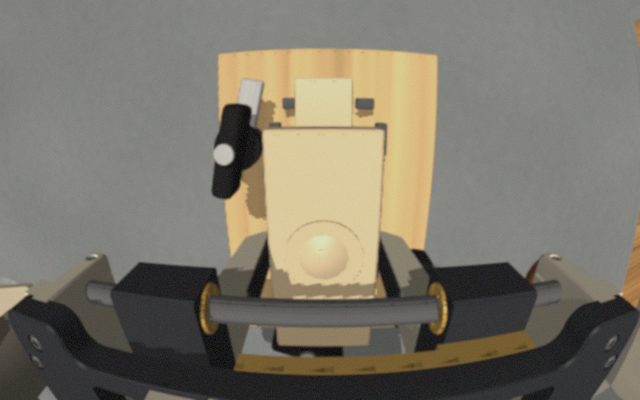

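The tab at (323,100) lines up with the stops at (289,103) and (365,103), and the plate corners match the prediction within about 3 px. Descending.

Emit:
{"name": "jog_arm", "arguments": {"rows": [[[0.004, 0.002, 0.08], [0, 0, 0]], [[0.004, 0.002, 0.16], [0, 0, 0]], [[0.004, 0.002, 0.22], [0, 0, 0]], [[0.004, 0.002, 0.26], [0, 0, 0]], [[0.004, 0.002, 0.26], [0, 0, 0]]]}}

```text
t: 6.5
tool_pos: [0.5481, 0.1426, 0.0266]
orientation: [-2.441, -1.974, 0.005]
force: [-0.4, 0.5, -2.4]
opening: 0.0619
gripper_force: 30.0
```

Emit:
{"name": "jog_arm", "arguments": {"rows": [[[0, 0, 0.015], [0, 0, 0]], [[0, 0, 0.03], [0, 0, 0]], [[0, 0, 0.04], [0, 0, 0]], [[0, 0, 0.046], [0, 0, 0]], [[0, 0, 0.046], [0, 0, 0]]]}}

```text
t: 7.0
tool_pos: [0.5496, 0.1428, 0.0194]
orientation: [-2.443, -1.975, 0.0]
force: [0.3, -0.6, -2.7]
opening: 0.0617
gripper_force: 30.0
```

```bash
python3 -c "
from h import *
go([.5489,.1424,.019],-.2095)"
```

```text
t 7.0 pos [0.5496 0.1428 0.0194] q [0.164  0.2311 1.7568 0.     1.1537 0.3748] F [ 0.3294 -0.6421 -2.6853]
[-0.0029 -0.0028  0.002 ] [-0.      0.     -0.0008]
```

Emit:
{"name": "jog_arm", "arguments": {"rows": [[[0, 0, 0], [0, 0, 0]], [[0, 0, 0], [0, 0, 0]], [[0, 0, 0], [0, 0, 0]], [[0, 0, 0], [0, 0, 0]]], "hand": -0.65}}

```text
t: 7.4
tool_pos: [0.5499, 0.1429, 0.0198]
orientation: [2.443, 1.975, 0.001]
force: [-0.9, 0.3, -0.3]
opening: 0.0762
gripper_force: 0.0
```

Emit:
{"name": "jog_arm", "arguments": {"rows": [[[0, 0, -0.1], [0, 0, 0]], [[0, 0, -0.3], [0, 0, 0]], [[0, 0, -0.5], [0, 0, 0]], [[0, 0, -0.7], [0, 0, 0]], [[0, 0, -0.8], [0, 0, 0]]]}}

```text
t: 7.9
tool_pos: [0.5514, 0.1432, 0.1842]
orientation: [2.441, 1.974, 0.008]
force: [-0.0, -0.3, 0.2]
opening: 0.077
gripper_force: 0.0
```

```bash
python3 - <<'E'
from h import *
from plant import imaging
s=.5493+0*1
j=(.5493,.1444,-.2095)
P=place(np.array([(-60,-190,0)])/1000,j,0); print(P)
go([P[0,0],P[0,1],.2],-.2095)
E
```

```text
[[ 0.45109744 -0.0289674   0.        ]]
t 7.9 pos [0.5514 0.1432 0.1842] q [0.164  0.0611 1.625  0.     1.4497 0.3748] F [-0.0313 -0.3344  0.2376]
[-0.9464 -0.3099 -0.0827] [ 0.0034 -0.0014 -0.0008]
```

Emit:
{"name": "jog_arm", "arguments": {"rows": [[[-0.2, 0, -0.15], [0, 0, 0]], [[-0.4, 0, -0.15], [0, 0, 0]], [[-0.5, 0, -0.15], [0, 0, 0]], [[-0.5, 0, -0.15], [0, 0, 0]]]}}

```text
t: 8.3
tool_pos: [0.5285, 0.0427, 0.21]
orientation: [2.445, 1.971, 0.0]
force: [0.0, 0.9, -0.4]
opening: 0.0767
gripper_force: 0.0
```

```bash
python3 - <<'E'
from h import *
from plant import imaging
d=imaging.read_camera("wrist"); d["fish"]=1; pickle.dump(d,open("pics/w5.pkl","wb"))
cv2.imwrite("pics/w5.png",cv2.resize(d["frame"][0:260,190:490],None,fx=2.3,fy=2.3,interpolation=cv2.INTER_CUBIC)[...,::-1])
j=(.5493,.1444,-.2095)
P=place(np.array([(-60,50,76),(60,-50,76),(-15,-104,76)])/1000,j,0); print(P)
print(proj(d,P))
go([P[2,0],P[2,1],.1],1.1)
L=np.array([(31,70,32),(-31,70,32),(-31,-70,32),(31,-70,32),(15,96,24),(-15,96,24)])/1000
print(proj(d,place(L,j,0)))
E
```

```text
[[0.50101044 0.205785   0.076     ]
 [0.59758956 0.083015   0.076     ]
 [0.51299901 0.04579352 0.076     ]]
[[260.13527065  33.41869711]
 [384.2224436  133.37879588]
 [308.15907498 186.76150137]]
t 8.35 pos [0.5287 0.0441 0.2098] q [-0.0134 -0.0545  1.6939  0.0001  1.5014  0.1997] F [ 0.5511 -0.4195 -0.1972]
[-0.0087 -0.0786  0.5487] [ 0.0004  0.0001 -0.836 ]
[[350.7681  23.5538]
 [294.107   23.7786]
 [295.2298 147.3099]
 [350.6355 147.0826]
 [335.6982   4.0762]
 [309.02     4.1816]]
```

View pics/w5.png

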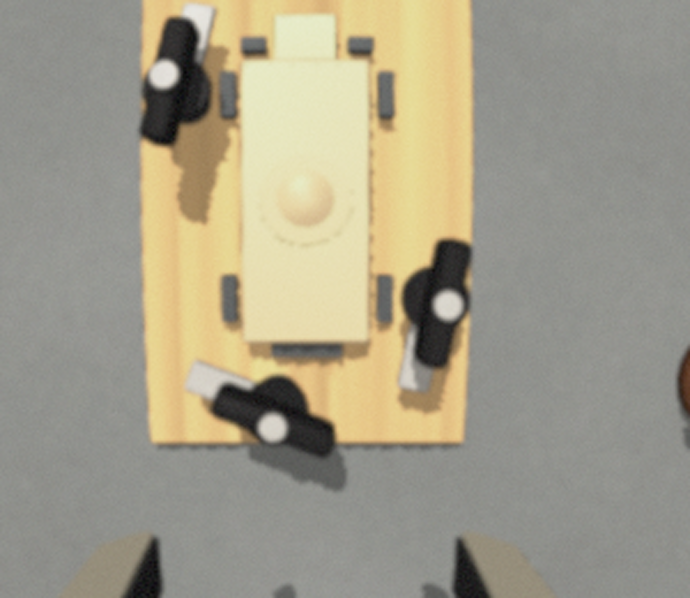

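The tile lies flat in the frame with its tab in the gap. The crop shows caps at (164,74), (447,305) and (273,428), within about 1.5 px of the fitted axes. Next, the wing angles.

```bash
python3 - <<'E'
from h import *
d=pickle.load(open("pics/w5.pkl","rb")); np.set_printoptions(precision=4,suppress=True)
def ray(uv,z):
    f=lambda X:proj(d,np.array([[X[0],X[1],z]]))[0]-uv
    return least_squares(f,[.53,.1]).x
for n,a,b,fin in(("end",(325,440),(222,398),np.pi/2),("near",(157,138),(182,25),0),("far",(454,245),(432,362),np.pi)):
    A,B=[ray(np.array(p)/2.3+(190,0),.074) for p in(a,b)]
    y=np.arctan2(*(B-A)[::-1]); print(n,"len",np.linalg.norm(B-A),"mid",(A+B)/2,"yaw",y,"knob",1.5-((y+.2095-fin+np.pi)%(2*np.pi)-np.pi), "tool yaw",y-np.pi/2)
E
```

```text
end len 0.0488643928643813 mid [0.5147 0.0497] yaw 2.5269207202308666 knob 0.33437560656403065 tool yaw 0.95612439343597
near len 0.05149964877083349 mid [0.5037 0.2037] yaw 1.1564156940628698 knob 0.1340843059371304 tool yaw -0.41438063273202674
far len 0.051588597229698774 mid [0.5967 0.0843] yaw -1.9425163928569629 knob 0.09142373926716996 tool yaw -3.5133127196518594
```

Emit:
{"name": "jog_arm", "arguments": {"rows": [[[-0.009, -0.079, 0], [0, 0, -0.09]], [[-0.009, -0.079, 0], [0, 0, -0.18]], [[-0.009, -0.079, 0.1], [0, 0, -0.27]], [[-0.009, -0.079, 0.2], [0, 0, -0.36]], [[-0.009, -0.079, 0.3], [0, 0, -0.45]]], "hand": 0.0, "squeeze": 40}}

```text
t: 8.85
tool_pos: [0.513, 0.0479, 0.1487]
orientation: [1.599, 2.704, 0.001]
force: [-0.7, 0.2, 0.3]
opening: 0.0471
gripper_force: 0.0
```

Emit:
{"name": "jog_arm", "arguments": {"rows": [[[0, 0, 0], [0, 0, -0.09]], [[0, 0, 0], [0, 0, -0.18]], [[0, 0, 0.05], [0, 0, -0.27]], [[0, 0, 0.1], [0, 0, -0.29]], [[0, 0, 0.1], [0, 0, -0.29]]]}}

```text
t: 9.35
tool_pos: [0.5118, 0.0477, 0.1277]
orientation: [-0.954, -2.99, 0.001]
force: [0.3, -0.2, -1.2]
opening: 0.0462
gripper_force: 0.0
```

```bash
python3 -c "
from h import *
go([.513,.0458,.046],.956)"
```

```text
t 9.35 pos [0.5118 0.0477 0.1277] q [-0.0071 -0.0373  1.8298  0.0004  1.3521 -0.9601] F [ 0.3084 -0.2289 -1.2042]
[-0.0117 -0.0038  0.4085] [-0.0009 -0.0017 -0.0019]
```

Emit:
{"name": "jog_arm", "arguments": {"rows": [[[-0.006, -0.002, 0.12], [0, 0, 0]], [[-0.006, -0.002, 0.25], [0, 0, 0]], [[-0.006, -0.002, 0.35], [0, 0, 0]], [[-0.006, -0.002, 0.4], [0, 0, 0]], [[-0.006, -0.002, 0.405], [0, 0, 0]]]}}

```text
t: 9.85
tool_pos: [0.5126, 0.0461, 0.0473]
orientation: [-0.957, -2.99, 0.001]
force: [0.5, 0.1, -0.1]
opening: 0.0464
gripper_force: 0.0
```

Emit:
{"name": "jog_arm", "arguments": {"rows": [[[0, 0, 0], [0, 0, 0]], [[0, 0, 0], [0, 0, 0]], [[0, 0, 0], [0, 0, 0]], [[0, 0, 0], [0, 0, 0]]], "hand": 1}}

```text
t: 10.25
tool_pos: [0.5142, 0.0456, 0.0493]
orientation: [0.957, 2.991, 0.001]
force: [-0.3, -0.0, 0.3]
opening: 0.019
gripper_force: 0.0
```

```bash
python3 -c "
from h import *
go([.513,.0458,.046],-.2095)"
```

```text
t 10.25 pos [0.5142 0.0456 0.0493] q [-0.0109  0.056   1.8894  0.      1.1947 -0.9624] F [-0.2919 -0.0181  0.3204]
[ 0.0057 -0.0027  0.0167] [0.0009 0.0004 0.7391]
```

Emit:
{"name": "jog_arm", "arguments": {"rows": [[[0, 0, 0], [0, 0, 0]], [[0, 0, 0], [0, 0, 0]], [[0, 0, 0], [0, 0, 0.03]], [[0, 0, 0], [0, 0, 0.1]], [[0, 0, 0], [0, 0, 0.17]]]}}

```text
t: 10.75
tool_pos: [0.5147, 0.0462, 0.0493]
orientation: [1.352, 2.834, 0.003]
force: [2.3, 3.0, 0.0]
opening: 0.0139
gripper_force: 40.0
```

Emit:
{"name": "jog_arm", "arguments": {"rows": [[[0, 0, 0], [0, 0, 0.08]], [[0, 0, 0], [0, 0, 0.16]], [[0, 0, 0], [0, 0, 0.24]], [[0, 0, 0], [0, 0, 0.32]], [[0, 0, 0], [0, 0, 0.4]]]}}

```text
t: 11.25
tool_pos: [0.5143, 0.046, 0.0493]
orientation: [2.163, 2.277, 0.002]
force: [-1.0, 2.7, 3.5]
opening: 0.0136
gripper_force: 40.0
```

```bash
python3 -c "
from h import *
go([.513,.0458,.046],-.2095)
from plant import robot
s=robot.read_state(); print(s['wrist_torque'],s['opening'])"
```

```text
t 11.25 pos [0.5143 0.046  0.0493] q [-0.0106  0.0562  1.8892  0.0007  1.1947 -0.062 ] F [-0.958   2.6587  3.4713]
[-0.0006 -0.0063  0.0165] [ 0.0009 -0.0005  0.1659]
[0.3128 0.0928 0.0739] 0.013622996657074308
```

Emit:
{"name": "jog_arm", "arguments": {"rows": [[[0, 0, 0], [0, 0, 0.06]], [[0, 0, 0], [0, 0, 0.12]], [[0, 0, 0], [0, 0, 0.17]], [[0, 0, 0], [0, 0, 0.19]], [[0, 0, 0], [0, 0, 0.19]]]}}

```text
t: 11.75
tool_pos: [0.514, 0.046, 0.0493]
orientation: [2.473, 1.937, 0.002]
force: [-1.9, 2.3, 6.0]
opening: 0.0133
gripper_force: 40.2
```

```bash
python3 -c "
from h import *
go([.513,.0458,.046],-.2095)
from plant import robot
s=robot.read_state(); print(s['wrist_torque'],s['opening'])"
```

```text
t 11.75 pos [0.514  0.046  0.0493] q [-0.0105  0.0561  1.8894  0.0006  1.1951  0.2314] F [-1.8818  2.2735  5.9793]
[-0.0022 -0.0048  0.0164] [ 0.0005 -0.0005 -0.0208]
[0.4409 0.3633 0.52  ] 0.013336490778410448
```

Emit:
{"name": "jog_arm", "arguments": {"rows": [[[0, 0, 0], [0, 0, -0.02]], [[0, 0, 0], [0, 0, -0.02]], [[0, 0, 0], [0, 0, -0.02]]], "hand": 0.0}}

```text
t: 12.05
tool_pos: [0.5144, 0.0454, 0.0491]
orientation: [2.442, 1.974, 0.002]
force: [0.0, 1.2, -0.0]
opening: 0.0334
gripper_force: 0.0
```

Emit:
{"name": "jog_arm", "arguments": {"rows": [[[0, 0, -0.1], [0, 0, 0]], [[0, 0, -0.25], [0, 0, 0]], [[0, 0, -0.4], [0, 0, 0]], [[0, 0, -0.4], [0, 0, 0]]]}}

```text
t: 12.45
tool_pos: [0.5161, 0.0455, 0.1328]
orientation: [2.44, 1.972, 0.008]
force: [0.0, -0.2, 0.2]
opening: 0.0467
gripper_force: 0.0
```

```bash
python3 -c "
from h import *
go([.5976,.083,.1],-.372)
from plant import robot
s=robot.read_state(); print(s['wrist_torque'],s['opening'])"
```

```text
t 12.45 pos [0.5161 0.0455 0.1328] q [-0.011  -0.0403  1.8231 -0.      1.3525  0.2003] F [ 0.0338 -0.1785  0.1718]
[0.2686 0.3581 0.1665] [ 0.0039 -0.0011  0.1023]
[-0.0317 -0.1053  0.0618] 0.046662208345685144
```

Emit:
{"name": "jog_arm", "arguments": {"rows": [[[0.14, 0.18, 0], [0, 0, 0.05]], [[0.27, 0.36, 0], [0, 0, 0.1]], [[0.27, 0.36, 0.1], [0, 0, 0.102]], [[0.27, 0.36, 0.15], [0, 0, 0.102]], [[0.27, 0.36, 0.15], [0, 0, 0.102]]]}}

```text
t: 12.95
tool_pos: [0.5923, 0.083, 0.0947]
orientation: [-2.59, -1.772, 0.009]
force: [-1.4, -0.7, -0.2]
opening: 0.0468
gripper_force: 0.0
```

```bash
python3 - <<'E'
from h import *
from plant import imaging
d=imaging.read_camera("wrist"); d["fish"]=1; pickle.dump(d,open("pics/w6.pkl","wb"))
cv2.imwrite("pics/w6.png",d["frame"][...,::-1])
go([.5976,.083,.047],-.372)
E
```

```text
t 13.0 pos [0.5932 0.0829 0.0965] q [ 0.0534  0.2196  1.6162 -0.0001  1.31    0.4245] F [-0.3697 -0.2235  0.1685]
[0.0088 0.0216 0.2472] [-0.0025  0.0012  0.0006]
```

View pics/w6.png

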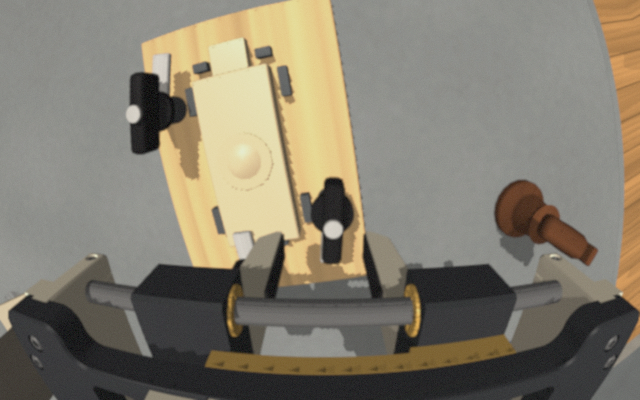

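The end knob's tongue at (243,243) now lies over the tile's end. The far wing at (333,220) is aligned between the fingers. Descending and gripping.

Emit:
{"name": "jog_arm", "arguments": {"rows": [[[0.007, 0.018, 0.05], [0, 0, 0]], [[0.007, 0.018, 0.12], [0, 0, 0]], [[0.007, 0.018, 0.2], [0, 0, 0]], [[0.007, 0.018, 0.24], [0, 0, 0]], [[0.007, 0.018, 0.24], [0, 0, 0]]]}}

```text
t: 13.5
tool_pos: [0.5973, 0.0832, 0.0479]
orientation: [-2.591, -1.772, 0.005]
force: [-1.1, 0.5, -0.5]
opening: 0.0465
gripper_force: 0.0
```

Emit:
{"name": "jog_arm", "arguments": {"rows": [[[0, 0, 0], [0, 0, 0]], [[0, 0, 0], [0, 0, 0]], [[0, 0, 0], [0, 0, 0]], [[0, 0, 0], [0, 0, 0]], [[0, 0, 0], [0, 0, 0]]], "hand": 1}}

```text
t: 14.0
tool_pos: [0.5989, 0.0836, 0.051]
orientation: [-2.593, -1.773, 0.0]
force: [-2.4, -0.1, 1.4]
opening: 0.0137
gripper_force: 39.9
```

```bash
python3 -c "
from h import *
go([.5976,.083,.047],-.372)
from plant import robot
s=robot.read_state(); print(s['wrist_torque'],s['opening'])"
```

```text
t 14.0 pos [0.5989 0.0836 0.051 ] q [0.0536 0.281  1.6331 0.0005 1.228  0.4245] F [-2.4237 -0.107   1.3713]
[-0.0051 -0.0051  0.0199] [-0.0004 -0.0001  0.0006]
[-0.066   0.3407 -0.088 ] 0.013725049073506536
```

Emit:
{"name": "jog_arm", "arguments": {"rows": [[[0, 0, 0], [0, 0, 0.08]], [[0, 0, 0], [0, 0, 0.16]], [[0, 0, 0], [0, 0, 0.24]], [[0, 0, 0], [0, 0, 0.32]], [[0, 0, 0], [0, 0, 0.4]]]}}

```text
t: 14.5
tool_pos: [0.5988, 0.0836, 0.051]
orientation: [-3.016, -0.878, 0.001]
force: [-3.3, 0.8, 4.4]
opening: 0.0135
gripper_force: 39.9
```

Emit:
{"name": "jog_arm", "arguments": {"rows": [[[0, 0, 0], [0, 0, 0.08]], [[0, 0, 0], [0, 0, 0.16]], [[0, 0, 0], [0, 0, 0.24]], [[0, 0, 0], [0, 0, 0.32]], [[0, 0, 0], [0, 0, 0.4]]]}}

```text
t: 15.0
tool_pos: [0.5988, 0.0837, 0.051]
orientation: [-3.14, 0.097, 0.001]
force: [-3.9, 0.8, 3.7]
opening: 0.0135
gripper_force: 39.9
```

Emit:
{"name": "jog_arm", "arguments": {"rows": [[[0, 0, 0], [0, 0, 0.05]], [[0, 0, 0], [0, 0, 0.09]], [[0, 0, 0], [0, 0, 0.12]], [[0, 0, 0], [0, 0, 0.12]], [[0, 0, 0], [0, 0, 0.12]]]}}

```text
t: 15.5
tool_pos: [0.599, 0.0837, 0.051]
orientation: [-3.118, 0.381, 0.0]
force: [-4.9, 1.7, 6.2]
opening: 0.0139
gripper_force: 40.4
```

```bash
python3 -c "
from h import *
go([.5976,.083,.047],-1.78)
from plant import robot
s=robot.read_state(); print(s['wrist_torque'],s['opening'])"
```

```text
t 15.5 pos [0.599  0.0837 0.051 ] q [0.0539 0.281  1.6331 0.0004 1.2276 1.8677] F [-4.8994  1.6545  6.1884]
[-0.006   0.0052  0.0199] [-0.0002  0.0002 -0.0216]
[0.3952 0.7368 0.575 ] 0.013933002880914426
```

At its stop (moment 0.58 N·m, as at the end knob). Releasing, then on to the near knob.

Emit:
{"name": "jog_arm", "arguments": {"rows": [[[0, 0, 0], [0, 0, -0.02]], [[0, 0, 0], [0, 0, -0.02]], [[0, 0, 0], [0, 0, -0.02]], [[0, 0, 0], [0, 0, -0.02]]], "hand": 0.0}}

```text
t: 15.9
tool_pos: [0.5992, 0.0832, 0.0503]
orientation: [3.124, -0.336, 0.0]
force: [-0.0, 0.8, -0.5]
opening: 0.0411
gripper_force: 0.0
```

Emit:
{"name": "jog_arm", "arguments": {"rows": [[[0, 0, -0.1], [0, 0, 0]], [[0, 0, -0.25], [0, 0, 0]], [[0, 0, -0.4], [0, 0, -0.08]], [[0, 0, -0.45], [0, 0, -0.16]], [[0, 0, -0.45], [0, 0, -0.24]]]}}

```text
t: 16.4
tool_pos: [0.601, 0.0834, 0.1436]
orientation: [3.13, 0.263, 0.008]
force: [-0.3, -0.7, 0.3]
opening: 0.0466
gripper_force: 0.0
```

```bash
python3 -c "
from h import *
go([.501,.2058,.1],-.414)"
```

```text
t 16.4 pos [0.601  0.0834 0.1436] q [ 0.0533  0.1888  1.5618 -0.      1.386   1.4562] F [-0.2626 -0.7449  0.3433]
[-0.392  -0.6874  0.2158] [ 0.0019 -0.0027 -0.6295]
```

Emit:
{"name": "jog_arm", "arguments": {"rows": [[[-0.1, -0.17, 0], [0, 0, -0.08]], [[-0.2, -0.34, 0], [0, 0, -0.16]], [[-0.3, -0.52, 0], [0, 0, -0.24]], [[-0.39, -0.687, 0], [0, 0, -0.32]], [[-0.39, -0.687, 0], [0, 0, -0.4]]]}}

```text
t: 16.9
tool_pos: [0.4973, 0.2094, 0.1404]
orientation: [-2.892, -1.223, 0.001]
force: [0.2, 0.0, 0.2]
opening: 0.0465
gripper_force: 0.0
```

Emit:
{"name": "jog_arm", "arguments": {"rows": [[[0, 0, 0], [0, 0, -0.08]], [[0, 0, 0], [0, 0, -0.16]], [[0, 0, 0.1], [0, 0, -0.23]], [[0, 0, 0.2], [0, 0, -0.23]], [[0, 0, 0.2], [0, 0, -0.23]]]}}

```text
t: 17.4
tool_pos: [0.4977, 0.2055, 0.0974]
orientation: [-2.633, -1.711, 0.008]
force: [-0.8, -0.6, -1.0]
opening: 0.0465
gripper_force: 0.0
```

```bash
python3 -c "
from h import *
go([.501,.2058,.049],-.414)"
```

```text
t 17.4 pos [0.4977 0.2055 0.0974] q [ 0.2964  0.0622  1.7876 -0.0001  1.297   0.7149] F [-0.839  -0.6465 -1.0081]
[0.0089 0.0155 0.2419] [-0.0025  0.0022 -0.0029]
```

Emit:
{"name": "jog_arm", "arguments": {"rows": [[[0.005, 0.01, 0.05], [0, 0, 0]], [[0.005, 0.01, 0.12], [0, 0, 0]], [[0.005, 0.01, 0.2], [0, 0, 0]], [[0.005, 0.01, 0.24], [0, 0, 0]], [[0.005, 0.01, 0.24], [0, 0, 0]]]}}

```text
t: 17.9
tool_pos: [0.501, 0.206, 0.0509]
orientation: [-2.634, -1.711, 0.004]
force: [0.7, 0.1, -0.1]
opening: 0.0462
gripper_force: 0.0
```

Emit:
{"name": "jog_arm", "arguments": {"rows": [[[0, 0, 0], [0, 0, 0]], [[0, 0, 0], [0, 0, 0]], [[0, 0, 0], [0, 0, 0]], [[0, 0, 0], [0, 0, 0]], [[0, 0, 0], [0, 0, 0]]], "hand": 1}}

```text
t: 18.4
tool_pos: [0.5026, 0.2064, 0.0529]
orientation: [2.634, 1.712, 0.002]
force: [0.2, 1.2, 1.7]
opening: 0.0137
gripper_force: 40.0
```

```bash
python3 -c "
from h import *
go([.501,.2058,.049],-1.78)"
```

```text
t 18.4 pos [0.5026 0.2064 0.0529] q [ 0.2954  0.1223  1.8115 -0.0002  1.2067  0.7136] F [0.1537 1.1827 1.7143]
[-0.0058 -0.0062  0.0194] [ 0.0003 -0.0007  0.867 ]
```

Emit:
{"name": "jog_arm", "arguments": {"rows": [[[0, 0, 0], [0, 0, 0.08]], [[0, 0, 0], [0, 0, 0.16]], [[0, 0, 0], [0, 0, 0.24]], [[0, 0, 0], [0, 0, 0.32]], [[0, 0, 0], [0, 0, 0.4]]]}}

```text
t: 18.9
tool_pos: [0.5023, 0.2066, 0.0529]
orientation: [-3.036, -0.806, -0.001]
force: [-1.1, 0.8, 2.7]
opening: 0.0136
gripper_force: 40.0
```

Emit:
{"name": "jog_arm", "arguments": {"rows": [[[0, 0, 0], [0, 0, 0.08]], [[0, 0, 0], [0, 0, 0.16]], [[0, 0, 0], [0, 0, 0.24]], [[0, 0, 0], [0, 0, 0.32]], [[0, 0, 0], [0, 0, 0.4]]]}}

```text
t: 19.4
tool_pos: [0.5023, 0.207, 0.0529]
orientation: [-3.136, 0.171, -0.001]
force: [-1.1, 2.5, 2.0]
opening: 0.0135
gripper_force: 40.0
```

Emit:
{"name": "jog_arm", "arguments": {"rows": [[[0, 0, 0], [0, 0, 0.04]], [[0, 0, 0], [0, 0, 0.07]], [[0, 0, 0], [0, 0, 0.09]], [[0, 0, 0], [0, 0, 0.09]], [[0, 0, 0], [0, 0, 0.09]]]}}

```text
t: 19.9
tool_pos: [0.5023, 0.207, 0.0529]
orientation: [-3.117, 0.382, -0.001]
force: [-1.9, 4.0, 4.1]
opening: 0.0136
gripper_force: 40.4
```

```bash
python3 -c "
from h import *
go([.501,.2058,.049],-1.78)
from plant import robot
s=robot.read_state(); print(s['wrist_torque'],s['opening'])"
```

```text
t 19.9 pos [0.5023 0.207  0.0529] q [0.296  0.1223 1.8114 0.0008 1.207  2.1103] F [-1.8516  4.0411  4.1304]
[-0.0047  0.0073  0.0195] [-0.0006 -0.0002 -0.022 ]
[0.767  0.2938 0.5618] 0.01360876649383794
```

Stop reached. Releasing, backing away and checking.

Emit:
{"name": "jog_arm", "arguments": {"rows": [[[0, 0, 0], [0, 0, -0.02]], [[0, 0, 0], [0, 0, -0.02]], [[0, 0, 0], [0, 0, -0.02]], [[0, 0, 0], [0, 0, -0.02]]], "hand": 0.0}}

```text
t: 20.3
tool_pos: [0.502, 0.2061, 0.0522]
orientation: [3.123, -0.337, -0.0]
force: [-1.0, -0.8, 0.4]
opening: 0.0412
gripper_force: 0.0
```

Emit:
{"name": "jog_arm", "arguments": {"rows": [[[0, 0, -0.1], [0, 0, 0]], [[0, 0, -0.3], [0, 0, 0]], [[0, 0, -0.5], [0, 0, 0]], [[0, 0, -0.8], [0, 0, 0]], [[0, 0, -0.9], [0, 0, 0]]]}}

```text
t: 20.8
tool_pos: [0.5032, 0.2065, 0.2367]
orientation: [-3.122, 0.336, -0.006]
force: [0.6, 0.2, 0.5]
opening: 0.0461
gripper_force: 0.0
```

```bash
python3 -c "
from h import *
j=(.5493,.1444,-.2095)
P=place(np.array([(0,-100,0)])/1000,j,0); go([P[0,0],P[0,1],.23],-.95)"
```

```text
t 20.8 pos [0.5032 0.2065 0.2367] q [ 0.2953 -0.033   1.624  -0.0001  1.5461  2.0806] F [0.6375 0.2104 0.5219]
[0.2936 0.7545 0.0333] [-0.0002 -0.0029 -0.5318]
```

Emit:
{"name": "jog_arm", "arguments": {"rows": [[[-0.1, 0.2, -0.1], [0, 0, 0]], [[-0.15, 0.25, -0.15], [0, 0, 0]], [[-0.15, 0.25, -0.15], [0, 0, 0]], [[-0.15, 0.25, -0.15], [0, 0, 0]]]}}

```text
t: 21.2
tool_pos: [0.4625, 0.1639, 0.2624]
orientation: [-3.123, 0.336, -0.001]
force: [-0.2, -0.3, -0.5]
opening: 0.0465
gripper_force: 0.0
```

```bash
python3 - <<'E'
from h import *
from plant import imaging
d=imaging.read_camera("wrist"); d["fish"]=1
cv2.imwrite("pics/w7.png",d["frame"][...,::-1])
j=(.5493,.1444,-.2095)
L=np.array([(31,70,32),(-31,70,32),(-31,-70,32),(31,-70,32),(15,96,24),(-15,96,24),(0,0,37)])/1000
print(proj(d,place(L,j,0)))
print("tips end,near,far",proj(d,place(np.array([(-15,-58,40),(-14,50,40),(14,-50,40)])/1000,j,0)))
E
```

```text
[[267.9773705   75.98196641]
 [268.91209797 123.79600963]
 [378.04500484 123.29528652]
 [378.52058733  75.47492405]
 [249.74883701  89.61016323]
 [250.30374082 112.13542587]
 [323.36855871  98.49403467]]
tips end,near,far [[369.92618815 110.82198746]
 [283.24802221 110.26438445]
 [363.72783981  87.71336402]]
```

View pics/w7.png

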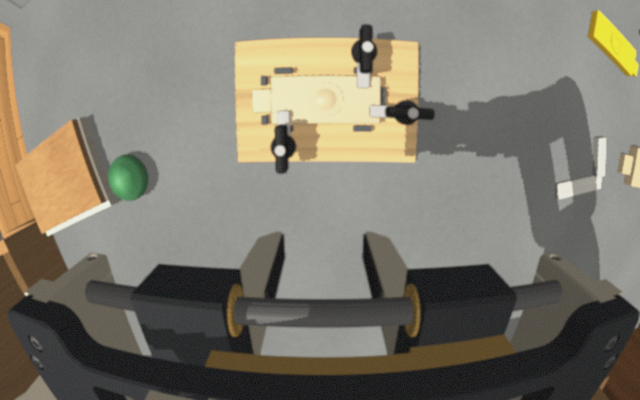

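The tongues' tips at (371,110), (283,117) and (364,86) all reach over the tile. The tile sits within about 2 px of its ideal place, and the robot is clear. Handing in.

```bash
python3 -c "
from plant import robot
print(robot.close_job())"
```

```text
the job is handed in; nothing more can be done
None
```

I seated the small beige tile in the jig with its tab in the gap, turned all three knobs to their stops (end, far side, near side), and handed the job in at about 21 s; the hand-in gave no verdict.

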